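Load a flywheel into the blow-off hood through its spring gate

ROBOT

A 6-joint arm with a two-finger parallel gripper is mounted at the origin on the work surface. World frame = base frame: x ahead of the robot, y to its left, z up, the work surface at z = 0. Lengths are in m, angles in rad, forces in N, time in s.
With the tool pointing down it reaches from about 0.35 to 0.775 m from the base axis. Payload 7.3 kg.
Tool frame: the origin (TCP) lies at the very end of the fingers, on their centre line; the grasp point (between the pads) lies 19 mm behind it; z points along the fingers, y is the direction in which the jaws open and shut (so a half turn about z gives the same grasp; the last joint's range is limited). The gripper opens to 92 mm and grips with 3 to 60 N. Pads are 19 mm wide; open, the fingers measure 130 mm over their backs; the gripper's body (75 mm by 190 mm) begins 47 mm behind the grasp point.
Start: joints at [1.191, 0.342, 1.524, -0, 1.275, -0.146], TCP at [0.122, 0.511, 0.227] pointing down, gripper open.
Joint ranges: [-2.53, 2.53], [-0.77, 2.02], [0.04, 2.7], [-1, 4.14], [0.28, 2.66], [-3.11, 3.11]. Speed limits (rad/s): [2.57, 2.57, 3.14, 3.14, 3.14, 3.14].

INTERFACE

Orientations are given as [roll, pitch, yaw] about the fixed x, y, z axes, in that order (R = Rz(yaw) Ry(pitch) Rx(roll)).
In Python, from cell import robot gives the robot as it stands.
- The arm moves only by the tool apply_moves, never from a script. Its argument "plan" is a list of rows, each an object of numbers: "tx", "ty", "tz": the shift along the tool's x, y, z in m; "yaw": the turn about the tool's z in rad; "grip": the opening, from -1 (shut) to 1 (fully open), so that 0 is half open. In form: [{"tx": .., "ty": .., "tz": .., "yaw": .., "grip": ..}, ...]. A call has 1 to 8 rows; each row is the pose to reach, as a shift and turn from the pose commanded when the call began, along the tool's axes at that moment; what a row does not reach only later rows make up. A row lasts 1/8 s, in which the tool goes at most 62.5 mm and 10.7 degrees, less where a joint would pass 70% of its speed; a pose out of reach is approached as far as the arm can. A call with a gripper value outside its range is refused whole. The fingers move at their own pace and stop on an object; "force" is the grip in N (left out, the last holds). Time passes only in rows, so rows that repeat a pose let the fingers close. It gives the time, the measured TCP pose, the force and the opening at its end, in the units of the state.
- robot.observe(): the state, without advancing time (a new reading comes with each control period).
- robot.read_camera(name): name is "side" or "top" or "wrist"; returns (picture, depth): 384x512x3 uint8, red, green, blue; 384x512 float32, m along the optical axis (not along the pixel's ray), 0 where there is no reading.
- robot.get_calibration(name): a dict with "camera_matrix" (3x3 intrinsics, pixels), "k1" (the pictures are not rectified: a ray, as slopes to the right and down, at radius r is drawn at 1 + k1 r^2 times it, then the intrinsics apply), "R" (3x3) and "t" (3): a world point X has camera coordinates R X + t. Camera axes: x right, y down, z forward; pixel columns grow to the right and rows downward; lengths in m; the calibration is good to about 2 mm. A picture is of the moment at which its call begins: read the wrist's pose just before it. get_calibration takes no time and is no camera call; for the wrist camera it gives the pose at the moment of the call.
- robot.hand_in(): hands the job in, once; it reports no verdict.
Trained networks look in the newest picture that a camera, given by its name, has taken for a name from the list of things; names that differ only in an ending like _2 or _b are one class to them, and where a whole thing is asked for, a point or a joint stands for the part that bears it (a point fixed in the world has none). Each returns a list of dicts, best first, with "confidence" (0 to 1); they miss things now and then, are a little off and sometimes report something else, mostly with a low value. They report only what shows in the picture. A call takes as long as a camera call. They do not tell look-alikes from the thing itself.
- robot.outline_of(label, camera): "region" (384x512 bool, what is visible of it) and "pixel" ([row, column] in pixels, amid what is visible of it).
- robot.tip_of(label, camera): "pixel" ([row, column] in pixels: a listed point, or the origin of a listed thing).
The state is a dict: "time": time; "qpos": joint angles; "qvel": joint speeds; "joint_efforts": joint torques, N m; "tool_pos": TCP position; "tool_rot": TCP orientation; "contact_force": force on the tool from outside, world axes, zero at the start; "torque": the same for the moment, N m; "opening": finger opening in m.
Only numpy, scipy, OpenCV 4.12 (cv2) and the standard library are available. Lean on these libraries where they do the work, as an engineer would, in place of code of your own. Each camera call takes 0.05 s, during which the arm holds its last target.

TASK

Take the finned flywheel by its shaft, push it upright through the spring gate of the blow-off hood and stand it at the far end of the roof slot, then let go so that the gate swings shut behind it. Only when it is shut, push the air lever all the way over towards the hood's closed end. Leave the other things on the bench where they are.

Things in the scene. Friction and masses are not known exactly. Their poses are not given: they have to be found in the camera images.
- flywheel: Loose finned aluminium flywheel standing flat, 0.38 kg: disc 76 dia x 22 high (26 over the fins); on its centre a 26 dia hub, then an upright steel shaft 18 dia from 30 to 105 mm above the underside. Origin: centre of the underside; z along the shaft. Take it by the shaft 65 to 95 mm above its underside, so that the finger ends stay above the hood's roof.
- hood: Fixed low grey sheet-metal tunnel on a base plate. Origin: on the bench at the middle of the gate's opening; z up; own +x is the way in: gate at x = 0, back wall at x = 212 mm; gate hinge and air lever on its +y side. Base plate 6 thick, 114 wide, from x = -105 (open apron before the gate) to 212; the flywheel stands on it. Inside 108 wide, 40 high: roof underside z = 46, top 49.
- slot_end (a point): Middle of the closed end of the straight slot in the hood's roof, for the shaft: x = 169, y = 0, z = 49 mm in the hood's frame, same axes. The slot is 34 wide on the centre line y = 0, open at the gate; the shaft meets its end with the flywheel's axis at x = 160. The flywheel fits in only through the gate. Nothing but the lever stands higher than z = 56.
- gate (a joint): Spring-hinged aluminium gate in the tunnel's mouth, 100 wide, 3 thick, z = 7 to 45 mm, upright hinge at the hood's y = +51. rad: 0 shut, 1.58 swung fully inwards along the side wall; never outwards. Spring 0.03 (shut) to 0.11 N m (open): 0.5 to 2 N against the flywheel, whose disc pushes it open. It can shut only once the flywheel's axis is beyond the hood's x = 130.
- gate_edge (a point): Upper corner of the gate's free edge (100 mm from the hinge); when shut it lies at the hood's x = 0, y = -49, z = 45 mm.
- air_lever (a joint): Toggle lever of the air valve, on a block 70 x 50 x 25 beside the hood, on its +y side (block centre at x = 90, y = 95 mm in the hood's frame). rad: 0 leaning towards the gate end (off), 1.0 leaning towards the closed end (on, its stop); about 1 N at the ball moves it and it stays where it is left. It pivots 22 mm above the bench about the hood's y axis, 60 mm long.
- air_lever_tip (a point): Centre of the black ball, 26 dia, at the air lever's top. In the hood's frame it goes from x = 61, z = 75 mm (lever at 0) over x = 90, z = 82 to x = 119, z = 75 (lever at 1.0), at y = 95.
- clutch_drum: Bystander, to be left alone: dark steel cup-shaped clutch drum, 66 dia x 30, open top with a small boss, no long shaft.
- starter_pulley: Bystander, to be left alone: white plastic grooved pulley, 68 dia x 18, with a short brass boss, no shaft.
- air_filter: Bystander, to be left alone: black ring-shaped air filter, 64 outside dia x 30 mm. Origin: centre of its underside.
- carton: Bystander, to be left alone: cardboard carton 55 x 85 x 50 mm. Origin: centre of its underside.
- screwdriver: Bystander, to be left alone: screwdriver lying down.
- wrench: Bystander, to be left alone: open wrench lying down.
- oil_can: Bystander, to be left alone: metal can with a paper band, 60 dia x 130, standing.
Mind the look-alikes: they are no part of the job. Leave any blue, orange or purple look-alike of the flywheel alone.

How it is judged:
By the outcome, as a careful person would: the job done as asked, in the order asked, and still so for the second after the job is handed in, with the robot touching nothing.
It also fails if it takes over 58 s, if anything falls off the work surface, if the arm or the gripper's body presses on something with over 40 N, if the wrist force passes 120 N, or if a joint passes its speed limit or range.

## Working session

There is one attempt and no reset: what is moved stays moved. The work goes in short steps, Python scripts to look and compute and a tool call to move; the robot and the scene stay as the last step left them, time stands still between calls to the robot, and variables do not carry over. Pictures are saved under pics/ and viewed, and the job is handed in when it is done.

Besides the shell and the picture viewer there is one more tool, called by a JSON object that holds its "api" and its "payload". apply_moves: Moves the arm, as the interface text tells. Its arguments: {"type":"object","properties":{"plan":{"type":"array","items":{"type":"object","properties":{"tx":{"type":"number"},"ty":{"type":"number"},"tz":{"type":"number"},"yaw":{"type":"number"},"grip":{"type":"number"}}}},"force":{"type":"number"}},"required":["plan"]}

```bash
ls; mkdir -p pics; cat > h.py <<'E'
import numpy as np, cv2
from cell import robot
def cal(n):
    c=robot.get_calibration(n); return np.array(c["camera_matrix"]),float(c["k1"]),np.array(c["R"]),np.array(c["t"])
def ray(c,px):
    K,k1,R,t=c; d=np.array([(px[1]-K[0,2])/K[0,0],(px[0]-K[1,2])/K[1,1]])
    s=d.copy()
    for _ in range(20): s=d/(1+k1*(s@s))
    return -R.T@t, R.T@np.array([s[0],s[1],1.0])   # origin, dir with unit depth
def at_z(c,px,z):
    o,d=ray(c,px); return o+d*(z-o[2])/d[2]
def at_depth(c,px,dep):
    o,d=ray(c,px); return o+d*dep
def proj(c,X):
    K,k1,R,t=c; p=R@np.array(X)+t; s=p[:2]/p[2]; s=s*(1+k1*(s@s)); return np.array([K[1,1]*s[1]+K[1,2],K[0,0]*s[0]+K[0,2]])
def tri(rs):
    A=np.zeros((3,3));b=np.zeros(3)
    for o,d in rs:
        d=d/np.linalg.norm(d);P=np.eye(3)-np.outer(d,d);A+=P;b+=P@o
    x=np.linalg.solve(A,b); return x,[np.linalg.norm(np.cross(x-o,d/np.linalg.norm(d))) for o,d in rs]
def save(n,im): cv2.imwrite(n,cv2.cvtColor(im,cv2.COLOR_RGB2BGR))
E
python3 - <<'E'
from h import *
for n in ("side","top","wrist"):
    im,d=robot.read_camera(n); save(f"pics/{n}0.png",im); np.savez(f"pics/{n}0.npz",im=im,d=d)
    c=cal(n); print(n,np.round(-c[2].T@c[3],3),np.round(c[0].diagonal(),0),c[1])
    for l in ("flywheel","hood","air_lever"):
        for r in robot.outline_of(l,n)[:3]: print(' o',l,np.round(r["pixel"],0),round(r["confidence"],2),r["region"].sum())
    for l in ("flywheel","hood","slot_end","gate_edge","air_lever_tip"):
        for r in robot.tip_of(l,n)[:3]: print(' t',l,np.round(r["pixel"],1),round(r["confidence"],2))
s=robot.observe();print(s)
E
```

```text
pics
side [-0.134 -0.821  0.781] [475. 475.   1.] -0.0777688936803862
 o flywheel [236. 241.] 0.95 696
 o flywheel [256. 314.] 0.94 791
 o flywheel [347. 260.] 0.76 1263
 o hood [196. 248.] 0.7 3912
 o hood [139. 188.] 0.7 679
 o air_lever [171. 278.] 0.74 211
 t flywheel [240.3 239.6] 0.94
 t flywheel [262.9 312.4] 0.87
 t flywheel [351.5 260.2] 0.66
 t hood [210.9 264.9] 0.63
 t slot_end [175.5 235.2] 0.65
 t gate_edge [193.2 286.7] 0.74
 t gate_edge [210.7 266.6] 0.22
 t air_lever_tip [189.1 229.6] 0.58
top [0.271 0.097 1.294] [394. 394.   1.] -0.08435346562546935
 o flywheel [191. 334.] 0.96 437
 o flywheel [223. 284.] 0.77 438
 o flywheel [227. 315.] 0.65 472
 o hood [188. 238.] 0.76 4074
 o air_lever [127. 284.] 0.68 194
 o air_lever [208. 241.] 0.63 59
 t flywheel [230.3 316.6] 0.77
 t flywheel [191.9 335.6] 0.65
 t flywheel [270.7 384.9] 0.56
 t hood [187.7 260.7] 0.61
 t slot_end [186.1 211.1] 0.78
 t gate_edge [184.  212.2] 0.54
 t gate_edge [164.6 261.2] 0.51
 t air_lever_tip [206.8 243.5] 0.59
 t air_lever_tip [131.9 202.9] 0.55
wrist [0.046 0.529 0.385] [334. 334.   1.] -0.048548862781255524
{'time': 1.35, 'qpos': array([ 1.19101060e+00,  3.41975089e-01,  1.52411103e+00, -2.75803798e-05,
        1.27539669e+00, -1.46019798e-01]), 'qvel': array([ 0.00233952, -0.0018705 , -0.00018132,  0.00120568,  0.00022909,
       -0.00046799]), 'joint_efforts': array([ 4.42187602e-04, -4.31132770e+01, -2.44469029e+01,  7.16989324e-02,
        4.87135642e-02, -3.98735722e-05]), 'tool_pos': array([0.12161417, 0.51073396, 0.22674959]), 'tool_rot': array([3.14148782e+00, 4.20886735e-05, 2.90783475e+00]), 'contact_force': array([-0.082344  , -0.45749099, -0.34188519]), 'torque': array([ 0.01203213, -0.01717927,  0.01358256]), 'opening': 0.09189109877925582}
```

```bash
cd pics; python3 -c "
import cv2
for n in('side','top'):
    i=cv2.imread(n+'0.png'); i=i[90:384,90:450]; cv2.imwrite(n+'0c.png',cv2.resize(i,(720,588),interpolation=cv2.INTER_CUBIC))"
```

```text
(no output)
```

View pics/side0c.png

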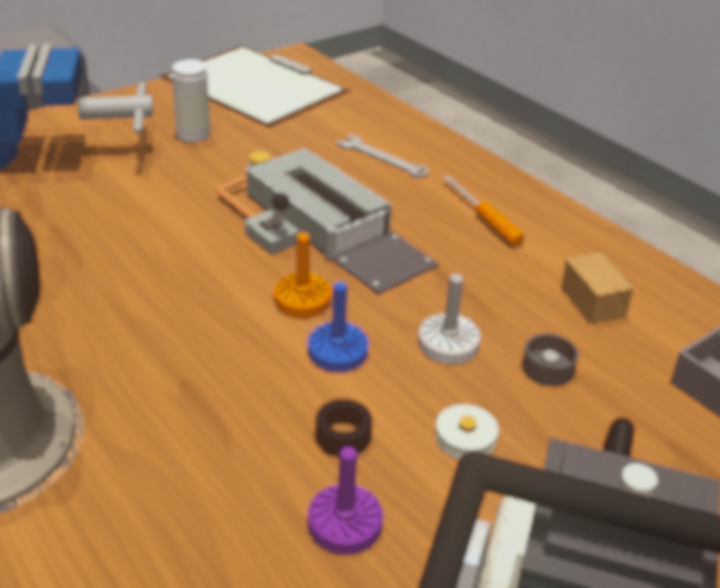

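View pics/top0c.png

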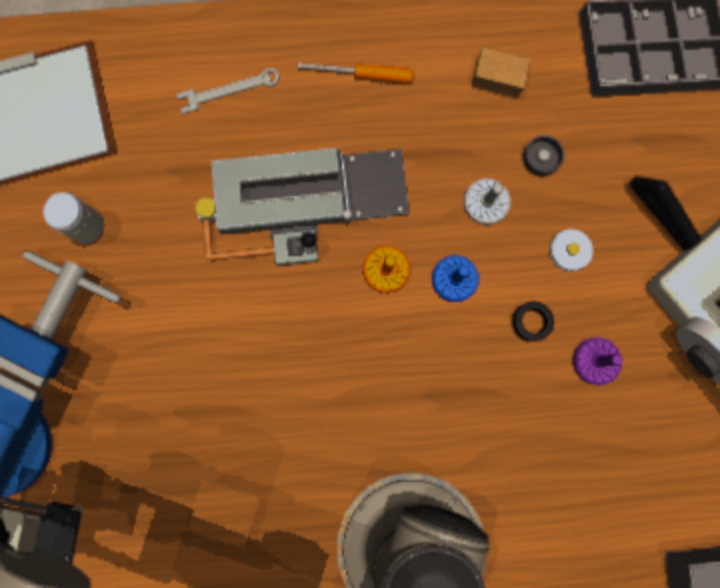

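View pics/wrist0.png

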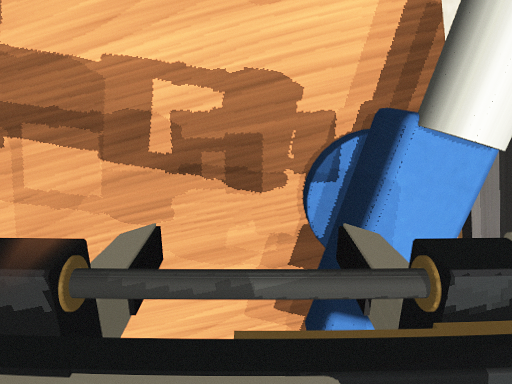

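```bash
python3 - <<'E'
from h import *
ct,cs=cal("top"),cal("side")
D={n:np.load(f"pics/{n}0.npz")["d"] for n in("top","side")}
def cloud(c,d,r0,r1,c0,c1):
    P=[];
    for r in range(r0,r1):
        for k in range(c0,c1):
            if d[r,k]>0: P.append(np.r_[at_depth(c,(r,k),d[r,k]),r,k])
    return np.array(P)
# flywheel
for n,c,b in(("top",ct,(165,215,315,360)),("side",cs,(222,275,294,336))):
    P=cloud(c,D[n],*b)
    for lo,hi in((-.01,.01),(.012,.035),(.035,.095),(.095,.115)):
        q=P[(P[:,2]>lo)&(P[:,2]<hi)]
        print(n,lo,hi,len(q),q[:,:3].mean(0).round(4) if len(q) else'',q[:,:3].min(0).round(3) if len(q) else '',q[:,:3].max(0).round(3) if len(q) else '')
P=cloud(ct,D["top"],155,225,190,300)
q=P[(P[:,2]>.04)&(P[:,2]<.056)]
print('roof',len(q),np.median(q[:,2]),cv2.minAreaRect((q[:,:2]*1000).astype(np.float32)))
q2=P[(P[:,2]>.002)&(P[:,2]<.012)&(P[:,4]>258)];print('apron',len(q2),np.median(q2[:,2]),q2[:,:3].min(0),q2[:,:3].max(0))
P2=cloud(cs,D["side"],155,240,205,300)
q=P2[(P2[:,2]>.045)&(P2[:,2]<.053)]
print('roof side',len(q),np.median(q[:,2]),cv2.minAreaRect((q[:,:2]*1000).astype(np.float32)))
q=P[(P[:,2]>.06)]; print('ball',len(q),q[:,:3].mean(0),q[:,2].max())
q=P2[(P2[:,2]>.062)]; print('ball',len(q),q[:,:3].mean(0),q[:,2].max())
for nm,a,b in(("slot_end",(186.1,211.1),(175.5,235.2)),("gate_edge",(164.6,261.2),(193.2,286.7)),("tip",(206.8,243.5),(189.1,229.6)),("hood",(187.7,260.7),(210.9,264.9)),("fly",(191.9,335.6),(262.9,312.4))):
    print(nm,*tri([ray(ct,a),ray(cs,b)]))
E
```

```text
top -0.01 0.01 1787 [ 5.467e-01 -1.911e-01  4.000e-04] [ 0.459 -0.272 -0.008] [ 0.639 -0.107  0.01 ]
top 0.012 0.035 381 [ 0.546  -0.1787  0.023 ] [ 0.505 -0.27   0.012] [ 0.622 -0.136  0.034]
top 0.035 0.095 30 [ 0.5392 -0.1692  0.0656] [ 0.534 -0.177  0.037] [ 0.55  -0.165  0.094]
top 0.095 0.115 29 [ 0.5429 -0.1733  0.1034] [ 0.536 -0.181  0.095] [ 0.553 -0.166  0.108]
side -0.01 0.01 1539 [ 5.903e-01 -1.223e-01 -3.000e-04] [ 0.472 -0.241 -0.007] [ 0.712 -0.017  0.01 ]
side 0.012 0.035 473 [ 0.5336 -0.1818  0.0215] [ 0.502 -0.213  0.012] [ 0.577 -0.14   0.035]
side 0.035 0.095 144 [ 0.5368 -0.178   0.0649] [ 0.53  -0.184  0.036] [ 0.548 -0.164  0.094]
side 0.095 0.115 44 [ 0.5389 -0.176   0.1015] [ 0.533 -0.183  0.096] [ 0.549 -0.167  0.106]
roof 1804 0.04942949614088077 ((569.573486328125, 133.73910522460938), (311.8543701171875, 176.75973510742188), 72.49763488769531)
apron 1343 0.005558209883267606 [ 0.44012532 -0.0676357   0.00200852] [0.68565172 0.08104212 0.0119603 ]
roof side 1146 0.04819875191031542 ((565.8192749023438, 126.16008758544922), (333.13946533203125, 178.5832061767578), 71.28791809082031)
ball 90 [0.46817227 0.07775495 0.09029254] 0.11003929901977028
ball 246 [0.44364384 0.00493048 0.08766179] 0.10752205149833949
slot_end [0.57590008 0.22927349 0.04682188] [np.float64(0.0017937554580402288), np.float64(0.0017937554580403493)]
gate_edge [0.63901699 0.06011946 0.04830152] [np.float64(0.0010449241257279264), np.float64(0.001044924125727876)]
tip [0.49215334 0.12870367 0.07851022] [np.float64(0.004219867041333925), np.float64(0.004219867041333932)]
hood [0.56897475 0.06730473 0.00913526] [np.float64(0.0006513848302592382), np.float64(0.0006513848302592538)]
fly [ 0.53501433 -0.18070052  0.00625145] [np.float64(0.0036087300256072825), np.float64(0.003608730025607316)]
```

```bash
python3 - <<'E'
from h import *
ct,cs=cal("top"),cal("side")
z=np.load("pics/top0.npz");d=z["d"]
P=np.zeros((384,512,3))
for r in range(140,230):
    for k in range(185,305):
        P[r,k]=at_depth(ct,(r,k),d[r,k])
m=((abs(P[...,2]-.049)<.006)).astype(np.uint8)
n,l,st,ce=cv2.connectedComponentsWithStats(m,connectivity=4)
i=1+np.argmax(st[1:,4]);print(st[i],ce[i])
q=P[l==i];print(cv2.minAreaRect((q[:,:2]*1000).astype(np.float32)))
print(np.percentile(q,[1,99],axis=0).round(3))
# fit by edges: hull
from scipy.optimize import minimize
# score: predicted roof polygon (with slot) mask IoU
ys=np.array([(r,k) for r in range(140,230) for k in range(185,305)])
obs=(l==i)
def mask(p):
    a=p[2];ux=np.array([np.cos(a),np.sin(a)]);uy=np.array([-ux[1],ux[0]])
    poly=[(0,-57),(212,-57),(212,57),(0,57),(0,17),(169,17),(169,-17),(0,-17)]
    pts=[proj(ct,[*(p[:2]+ux*x/1e3+uy*y/1e3),.049])[::-1] for x,y in poly]
    im=np.zeros((384,512),np.uint8); cv2.fillPoly(im,[np.round(np.array(pts)*16).astype(int).reshape(-1,1,2)],255,shift=4,lineType=cv2.LINE_AA); return im/255.
best=minimize(lambda p:abs(mask(np.array([p[0],p[1],p[2]]))-obs).sum(),[.57,.062,np.radians(94.6)],method="Nelder-Mead",options=dict(initial_simplex=[[.57,.062,1.651],[.58,.062,1.651],[.57,.072,1.651],[.57,.062,1.71]],xatol=1e-4,fatol=.1))
p=best.x;print(p,np.degrees(p[2]),best.fun,obs.sum())
im=z["im"].copy();im2=cv2.resize(im[130:240,180:310],None,fx=6,fy=5.4)
a=p[2];ux=np.array([np.cos(a),np.sin(a)]);uy=np.array([-ux[1],ux[0]])
W=lambda x,y,zz:[*(p[:2]+ux*x/1e3+uy*y/1e3),zz/1e3]
out=[]
for n,c in(("top",ct),("side",cs)):
    im=np.load(f"pics/{n}0.npz")["im"].copy();b=(140,235,185,310) if n=="top" else(150,245,195,320)
    v=cv2.resize(im[b[0]:b[1],b[2]:b[3]],None,fx=4,fy=4,interpolation=cv2.INTER_CUBIC)
    T=lambda X:tuple(((proj(c,X)[::-1]-[b[2],b[0]]+.5)*4).astype(int).tolist())
    for poly in([(0,-57,49),(212,-57,49),(212,57,49),(0,57,49)],[(0,17,49),(169,17,49),(169,-17,49),(0,-17,49)],[(-105,-57,6),(0,-57,6),(0,57,6),(-105,57,6)]):
        cv2.polylines(v,[np.array([T(W(*x)) for x in poly])],True,(255,0,0),1)
    cv2.circle(v,T(W(61,95,75)),5,(0,255,0),1);cv2.circle(v,T(W(0,-49,45)),4,(0,255,255),1)
    out.append(v)
save("pics/fit.png",np.vstack(out))
E
```

```text
[ 188  164   78   41 1753] [225.09868796 184.59383913]
((581.0037841796875, 181.21200561523438), (117.87905883789062, 247.7071075439453), 1.2809752225875854)
[[0.523 0.069 0.044]
 [0.639 0.297 0.054]]
[0.58648093 0.0641642  1.61254719] 92.3921483689818 295.2117647058824 1753
```

```bash
sleep 1
```

```text
(no output)
```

View pics/fit.png

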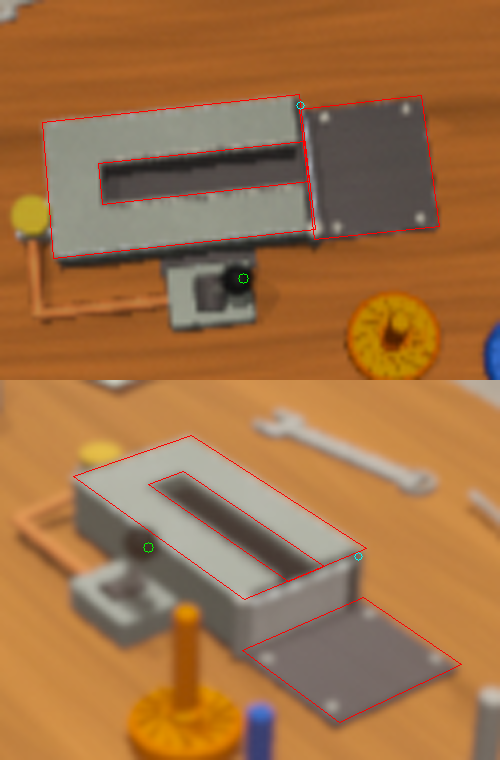

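{"api": "apply_moves", "payload": {"plan": [{"tx":-0.6,"ty":-0.26,"tz":-0.075},{"tx":-0.6,"ty":-0.26,"tz":-0.075},{"tx":-0.6,"ty":-0.26,"tz":-0.075},{"tx":-0.6,"ty":-0.26,"tz":-0.075},{"tx":-0.6,"ty":-0.26,"tz":-0.075},{"tx":-0.6,"ty":-0.26,"tz":-0.075},{"tx":-0.6,"ty":-0.26,"tz":-0.075},{"tx":-0.6,"ty":-0.26,"tz":-0.075}]}}

```text
schema error: expected keys tx, ty, tz, yaw, grip
```

{"api": "apply_moves", "payload": {"plan": [{"tx":-0.6,"ty":-0.26,"tz":-0.075,"yaw":0,"grip":1},{"tx":-0.6,"ty":-0.26,"tz":-0.075,"yaw":0,"grip":1},{"tx":-0.6,"ty":-0.26,"tz":-0.075,"yaw":0,"grip":1},{"tx":-0.6,"ty":-0.26,"tz":-0.075,"yaw":0,"grip":1},{"tx":-0.6,"ty":-0.26,"tz":-0.075,"yaw":0,"grip":1},{"tx":-0.6,"ty":-0.26,"tz":-0.075,"yaw":0,"grip":1},{"tx":-0.6,"ty":-0.26,"tz":-0.075,"yaw":0,"grip":1},{"tx":-0.6,"ty":-0.26,"tz":-0.075,"yaw":0,"grip":1}]}}

```text
time: 2.35
tool_pos: [0.5207, 0.2115, 0.2841]
tool_rot: [3.141, 0.0, 2.908]
contact_force: [-0.4, 1.5, 0.5]
opening: 0.0919
```

{"api": "apply_moves", "payload": {"plan": [{"tx":-0.12,"ty":-0.05,"tz":-0.015,"yaw":-0.28,"grip":1},{"tx":-0.12,"ty":-0.05,"tz":-0.015,"yaw":-0.28,"grip":1},{"tx":-0.12,"ty":-0.05,"tz":-0.015,"yaw":-0.28,"grip":1},{"tx":-0.12,"ty":-0.05,"tz":-0.015,"yaw":-0.28,"grip":1},{"tx":-0.12,"ty":-0.05,"tz":-0.015,"yaw":-0.28,"grip":1}]}}

```text
time: 2.98
tool_pos: [0.6234, 0.1378, 0.2989]
tool_rot: [3.141, -0.0, -3.094]
contact_force: [-0.5, -0.3, 0.4]
opening: 0.0919
```

```bash
python3 - <<'E'
from h import *
s=robot.observe();print(s["tool_pos"],s["tool_rot"],s["qpos"])
c=cal("wrist");im,d=robot.read_camera("wrist");save("pics/w1.png",im)
import pickle;pickle.dump((c,im,d),open("pics/w1.pkl","wb"))
print(-c[2].T@c[3],c[2].round(3))
for l in("hood","slot_end","gate_edge","air_lever_tip"):
    for r in robot.tip_of(l,"wrist")[:2]: print(l,np.round(r["pixel"],1),round(r["confidence"],2))
E
```

```text
[0.62339205 0.13777216 0.2989318 ] [ 3.14117296e+00 -2.52546914e-04 -3.09419338e+00] [ 9.73359597e-02  5.25603591e-01  1.03798036e+00  4.31786439e-04
  1.57823998e+00 -1.52085643e+00]
[0.54546431 0.13394046 0.45748147] [[-0.048  0.999  0.001]
 [ 0.957  0.045  0.288]
 [ 0.287  0.014 -0.958]]
hood [115.  195.7] 0.84
slot_end [118.9 329.9] 0.89
slot_end [76.8 20.3] 0.23
gate_edge [158.5 190.4] 0.59
air_lever_tip [ 30.6 244. ] 0.59
```

View pics/w1.png

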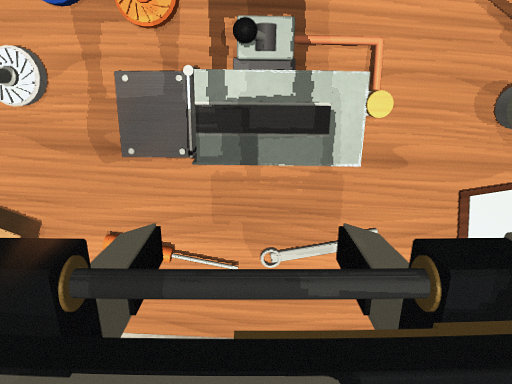

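```bash
cat > fit.py <<'E'
from h import *
import pickle
from scipy.optimize import minimize
c,im,d=pickle.load(open("pics/w1.pkl","rb"))
obs=np.zeros((384,512));
for r in range(40,200):
    for k in range(150,400):
        if d[r,k]>0 and abs(at_depth(c,(r,k),d[r,k])[2]-.049)<.005: obs[r,k]=1
n,l,st,ce=cv2.connectedComponentsWithStats(obs.astype(np.uint8),connectivity=4);i=1+np.argmax(st[1:,4]);obs=(l==i)*1.;print(st[i])
q=np.array([at_depth(c,(r,k),d[r,k]) for r,k in zip(*np.where(obs))]);print('roof z',np.median(q[:,2]))
def W(p,x,y,z):
    a=p[2];ux=np.array([np.cos(a),np.sin(a)]);uy=np.array([-ux[1],ux[0]]);return [*(p[:2]+ux*x/1e3+uy*y/1e3),z/1e3]
def mask(p):
    poly=[(0,-57),(212,-57),(212,57),(0,57),(0,17),(169,17),(169,-17),(0,-17)]
    m=np.zeros((384,512),np.uint8);cv2.fillPoly(m,[np.round(np.array([proj(c,W(p,x,y,49))[::-1] for x,y in poly])*16).astype(int).reshape(-1,1,2)],255,shift=4,lineType=cv2.LINE_AA);return m/255.
b=minimize(lambda p:abs(mask(p)-obs).sum(),[.58,.064,1.62],method="Nelder-Mead",options=dict(initial_simplex=[[.575,.06,1.62],[.585,.06,1.62],[.575,.07,1.62],[.575,.06,1.66]],xatol=1e-5,fatol=.1))
p=b.x;print(p,np.degrees(p[2]),b.fun,obs.sum())
v=im.copy();T=lambda X:tuple(np.round(proj(c,X)[::-1]*1.5+.25).astype(int).tolist());v=cv2.resize(v,None,fx=1.5,fy=1.5)
for poly in([(0,-57,49),(212,-57,49),(212,57,49),(0,57,49)],[(0,17,49),(169,17,49),(169,-17,49),(0,-17,49)],[(-105,-57,6),(0,-57,6),(0,57,6),(-105,57,6)]):
    cv2.polylines(v,[np.array([T(W(p,*x)) for x in poly])],True,(255,0,0),1)
cv2.circle(v,T(W(p,61,95,75)),5,(0,255,0),1)
save("pics/w1fit.png",v[:300])
print('slotend net',at_z(c,(118.9,329.9),.049),'model',W(p,169,0,49),'static (.576,.229)'); 
print('tip net',at_z(c,(30.6,244.),.075),'model',W(p,61,95,75),'hood org net',at_z(c,(115,195.7),0),'gate edge',at_z(c,(158.5,190.4),.045),W(p,0,-49,45))
print('fly disc top at px(76,16)',at_z(c,(76,16),.026))
E
python3 fit.py
```

```text
[  183    65   211   101 13452]
roof z 0.04960537782386987
[0.58502877 0.06370859 1.60890733] 92.18359936484825 1458.9176470588236 13452.0
slotend net [0.57777909 0.23358785 0.049     ] model [np.float64(0.578589568622778), np.float64(0.23258587027876235), 0.049] static (.576,.229)
tip net [0.48796476 0.12596878 0.075     ] model [np.float64(0.4877735430919635), np.float64(0.12104462451385946), 0.075] hood org net [0.58523171 0.06390534 0.        ] gate edge [0.63562915 0.06430043 0.045     ] [np.float64(0.6339931876570908), np.float64(0.06557557419525517), 0.045]
fly disc top at px(76,16) [ 0.54303831 -0.16069884  0.026     ]
```

View pics/w1fit.png

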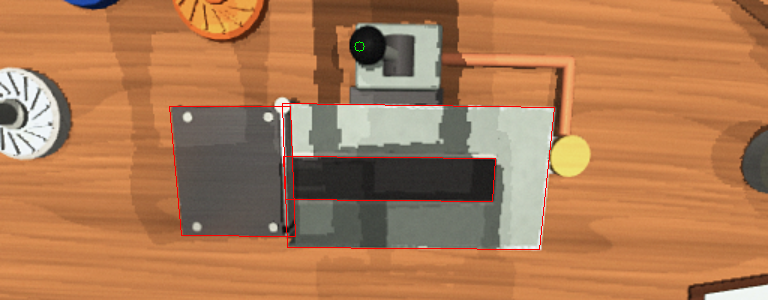

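{"api": "apply_moves", "payload": {"plan": [{"tx":0.097,"ty":-0.31,"tz":0.084,"yaw":0,"grip":1},{"tx":0.097,"ty":-0.31,"tz":0.084,"yaw":0,"grip":1},{"tx":0.097,"ty":-0.31,"tz":0.084,"yaw":0,"grip":1},{"tx":0.097,"ty":-0.31,"tz":0.084,"yaw":0,"grip":1},{"tx":0.097,"ty":-0.31,"tz":0.084,"yaw":0,"grip":1},{"tx":0.097,"ty":-0.31,"tz":0.084,"yaw":0,"grip":1},{"tx":0.097,"ty":-0.31,"tz":0.084,"yaw":0,"grip":1},{"tx":0.097,"ty":-0.31,"tz":0.084,"yaw":0,"grip":1}]}}

```text
time: 4.22
tool_pos: [0.5422, -0.1767, 0.2151]
tool_rot: [3.141, 0.001, -3.095]
contact_force: [-0.1, -0.1, -0.2]
opening: 0.0919
```

```bash
python3 - <<'E'
from h import *
import pickle
s=robot.observe();print(s["tool_pos"],s["tool_rot"],s["qpos"].round(2))
c=cal("wrist");im,d=robot.read_camera("wrist");save("pics/w2.png",im)
pickle.dump((c,im,d),open("pics/w2.pkl","wb"))
P=np.array([np.r_[at_depth(c,(r,k),d[r,k]),r,k] for r in range(100,265,1) for k in range(170,340) if d[r,k]>0])
q=P[np.hypot(P[:,0]-.541,P[:,1]+.176)<.06]
for lo,hi in((-.01,.01),(.012,.035),(.035,.095),(.095,.115)):
    t=q[(q[:,2]>lo)&(q[:,2]<hi)]
    if len(t): print(lo,hi,len(t),t.mean(0).round(4),np.percentile(t[:,:3],[1,99],axis=0).round(4).tolist())
E
```

```text
[ 0.54216898 -0.17669092  0.21511045] [ 3.14140641e+00  7.94963137e-04 -3.09479195e+00] [-0.45  0.43  1.42  0.    1.29 -2.07]
-0.01 0.01 4807 [ 5.341000e-01 -1.791000e-01  5.000000e-04  1.500433e+02  2.473559e+02] [[0.4835, -0.2329, -0.0014], [0.5981, -0.1186, 0.0026]]
0.012 0.035 3109 [ 5.371000e-01 -1.729000e-01  2.300000e-02  1.575098e+02  2.528720e+02] [[0.5061, -0.208, 0.0172], [0.577, -0.1372, 0.0304]]
0.035 0.095 257 [ 5.358000e-01 -1.732000e-01  6.780000e-02  1.663230e+02  2.531673e+02] [[0.5337, -0.1813, 0.0355], [0.5414, -0.164, 0.0944]]
0.095 0.115 364 [ 5.412000e-01 -1.727000e-01  1.040000e-01  1.823214e+02  2.539560e+02] [[0.534, -0.181, 0.0956], [0.5511, -0.1642, 0.1068]]
```

View pics/w2.png

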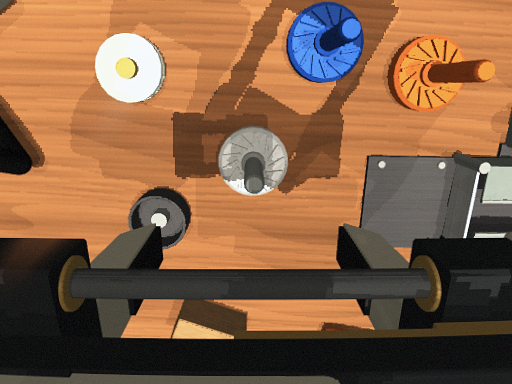

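{"api": "apply_moves", "payload": {"force": 30, "plan": [{"tx":0,"ty":0.004,"tz":0.05,"yaw":0.01,"grip":1},{"tx":0,"ty":0.004,"tz":0.1,"yaw":0.01,"grip":1},{"tx":0,"ty":0.004,"tz":0.135,"yaw":0.01,"grip":1},{"tx":0,"ty":0.004,"tz":0.149,"yaw":0.01,"grip":1},{"tx":0,"ty":0.004,"tz":0.149,"yaw":0.01,"grip":1},{"tx":0,"ty":0.004,"tz":0.149,"yaw":0.01,"grip":1},{"tx":0,"ty":0.004,"tz":0.149,"yaw":0.01,"grip":-1},{"tx":0,"ty":0.004,"tz":0.149,"yaw":0.01,"grip":-1}]}}

```text
time: 5.28
tool_pos: [0.542, -0.1738, 0.0665]
tool_rot: [-3.141, 0.001, -3.105]
contact_force: [0.5, 0.6, -0.8]
opening: 0.0763
```

{"api": "apply_moves", "payload": {"plan": [{"tx":0,"ty":0,"tz":0,"yaw":0,"grip":-1},{"tx":0,"ty":0,"tz":0,"yaw":0,"grip":-1},{"tx":0,"ty":0,"tz":0,"yaw":0,"grip":-1},{"tx":0,"ty":0,"tz":0,"yaw":0,"grip":-1}]}}

```text
time: 5.78
tool_pos: [0.5416, -0.1736, 0.0656]
tool_rot: [3.141, -0.0, -3.105]
contact_force: [0.4, -0.3, 0.3]
opening: 0.0365
```

{"api": "apply_moves", "payload": {"plan": [{"tx":0,"ty":0,"tz":0,"yaw":0,"grip":-1},{"tx":0,"ty":0,"tz":0,"yaw":0,"grip":-1},{"tx":0,"ty":0,"tz":0,"yaw":0,"grip":-1},{"tx":0,"ty":0,"tz":0,"yaw":0,"grip":-1}]}}

```text
time: 6.28
tool_pos: [0.5415, -0.1734, 0.0656]
tool_rot: [3.141, -0.0, -3.105]
contact_force: [0.3, 0.7, -0.9]
opening: 0.0174
```

{"api": "apply_moves", "payload": {"plan": [{"tx":0,"ty":0,"tz":-0.014,"yaw":0,"grip":-1},{"tx":-0.015,"ty":0.03,"tz":-0.02,"yaw":0,"grip":-1},{"tx":-0.035,"ty":0.06,"tz":-0.02,"yaw":0,"grip":-1},{"tx":-0.0525,"ty":0.1,"tz":-0.02,"yaw":0,"grip":-1},{"tx":-0.0525,"ty":0.135,"tz":-0.016,"yaw":0,"grip":-1},{"tx":-0.0525,"ty":0.16,"tz":-0.012,"yaw":0,"grip":-1},{"tx":-0.0525,"ty":0.17,"tz":-0.011,"yaw":0,"grip":-1},{"tx":-0.0525,"ty":0.17,"tz":-0.011,"yaw":0,"grip":-1}]}}

```text
time: 7.28
tool_pos: [0.588, -0.0018, 0.077]
tool_rot: [-3.141, 0.0, -3.105]
contact_force: [-0.7, 0.5, -4.5]
opening: 0.0171
```

```bash
cat > st.py <<'E'
from h import *
import sys
p0=np.array([.585,.0637]);a=1.6089
ux=np.array([np.cos(a),np.sin(a)]);uy=np.array([-ux[1],ux[0]])
def hf(X): r=np.array(X[:2])-p0; return np.array([r@ux,r@uy,X[2]])*1e3
def W(x,y,z): return [*(p0+ux*x/1e3+uy*y/1e3),z/1e3]
def show(tag):
    s=robot.observe();print("hood-frame TCP mm",hf(s["tool_pos"]).round(1),"rot",s["tool_rot"].round(4),"F",s["contact_force"].round(1),"op",s["opening"],"t",s["time"])
    o=[]
    for n,b in(("top",(140,235,185,310)),("side",(140,245,190,325))):
        c=cal(n);im,d=robot.read_camera(n);np.savez(f"pics/{n}_{tag}.npz",im=im,d=d)
        o.append(cv2.resize(im[b[0]:b[1],b[2]:b[3]],(500,380 if n=="top" else 389),interpolation=cv2.INTER_CUBIC)[:300 if n=="top" else 389][-300:])
    save(f"pics/{tag}.png",np.vstack(o))
if __name__=="__main__": show(sys.argv[1])
E
python3 st.py a1
```

```text
hood-frame TCP mm [-65.5  -0.5  77. ] rot [-3.1413e+00  2.0000e-04 -3.1045e+00] F [-0.7  0.5 -4.5] op 0.01709464670893207 t 7.275
```

View pics/a1.png

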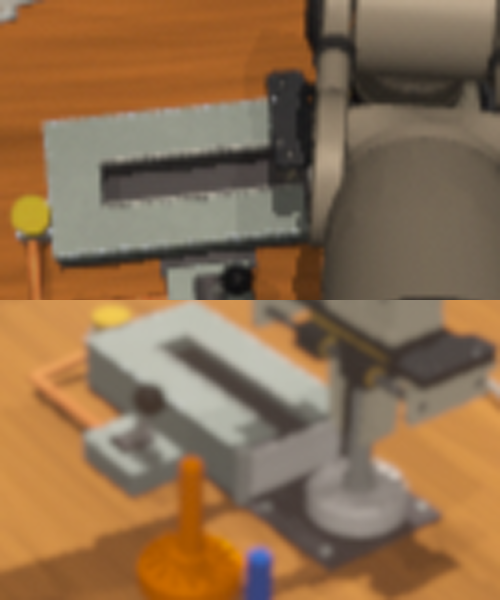

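{"api": "apply_moves", "payload": {"plan": [{"tx":0.0005,"ty":0.018,"tz":0.001,"yaw":0,"grip":-1},{"tx":0.0005,"ty":0.036,"tz":0.001,"yaw":0,"grip":-1},{"tx":0.0005,"ty":0.054,"tz":0.001,"yaw":0,"grip":-1},{"tx":0.0005,"ty":0.072,"tz":0.001,"yaw":0,"grip":-1},{"tx":0.0005,"ty":0.09,"tz":0.001,"yaw":0,"grip":-1},{"tx":0.0005,"ty":0.108,"tz":0.001,"yaw":0,"grip":-1},{"tx":0.0005,"ty":0.126,"tz":0.001,"yaw":0,"grip":-1},{"tx":0.0005,"ty":0.135,"tz":0.001,"yaw":0,"grip":-1}]}}

```text
time: 8.38
tool_pos: [0.5823, 0.1347, 0.0756]
tool_rot: [3.141, -0.0, -3.104]
contact_force: [1.4, 0.1, -5.1]
opening: 0.0172
```

```bash
python3 st.py a2
```

```text
hood-frame TCP mm [71.  -0.  75.6] rot [ 3.1412e+00 -2.0000e-04 -3.1043e+00] F [ 1.4  0.1 -5.1] op 0.017214729377364377 t 8.375
```

View pics/a2.png

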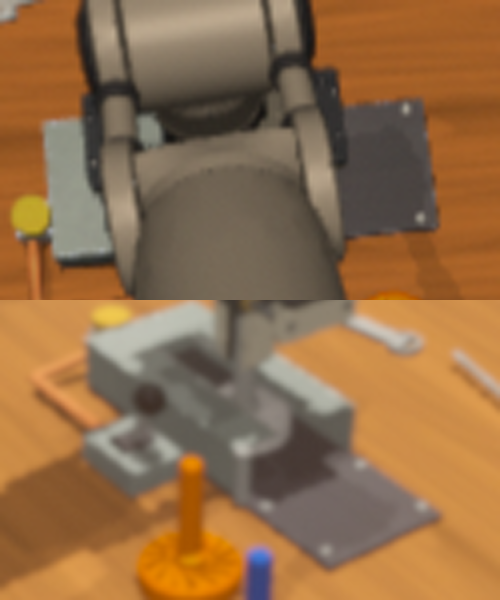

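{"api": "apply_moves", "payload": {"plan": [{"tx":0,"ty":0.018,"tz":0,"yaw":0,"grip":-1},{"tx":0,"ty":0.036,"tz":0,"yaw":0,"grip":-1},{"tx":0,"ty":0.054,"tz":0,"yaw":0,"grip":-1},{"tx":0,"ty":0.07,"tz":0,"yaw":0,"grip":-1},{"tx":0,"ty":0.08,"tz":0,"yaw":0,"grip":-1},{"tx":0,"ty":0.086,"tz":0,"yaw":0,"grip":-1},{"tx":0,"ty":0.0865,"tz":0,"yaw":0,"grip":-1},{"tx":0,"ty":0.0865,"tz":0.002,"yaw":0,"grip":-1}]}}

```text
time: 9.48
tool_pos: [0.5796, 0.2191, 0.0738]
tool_rot: [-3.142, 0.0, -3.106]
contact_force: [0.9, -0.0, -4.2]
opening: 0.017
```

```bash
python3 st.py a3
```

```text
hood-frame TCP mm [155.5  -0.5  73.8] rot [-3.1415e+00  3.0000e-04 -3.1058e+00] F [ 0.9 -0.  -4.2] op 0.017033600537576302 t 9.475
```

View pics/a3.png

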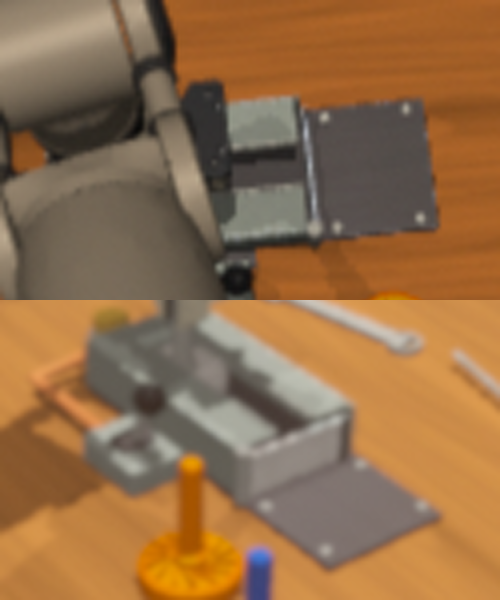

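{"api": "apply_moves", "payload": {"plan": [{"tx":-0.0005,"ty":0.002,"tz":0,"yaw":0,"grip":-1},{"tx":-0.0005,"ty":0.004,"tz":0,"yaw":0,"grip":-1},{"tx":-0.0005,"ty":0.004,"tz":0.001,"yaw":0,"grip":-1},{"tx":-0.0005,"ty":0.004,"tz":0.002,"yaw":0,"grip":-1},{"tx":-0.0005,"ty":0.004,"tz":0.002,"yaw":0,"grip":-1}]}}

```text
time: 10.2
tool_pos: [0.5797, 0.2235, 0.0716]
tool_rot: [3.142, -0.0, -3.105]
contact_force: [-0.4, 0.4, -4.3]
opening: 0.0173
```

{"api": "apply_moves", "payload": {"plan": [{"tx":0,"ty":0.001,"tz":0.001,"yaw":0,"grip":-1},{"tx":0,"ty":0.001,"tz":0.001,"yaw":0,"grip":-1},{"tx":0,"ty":0.001,"tz":0.001,"yaw":0,"grip":-1}]}}

```text
time: 10.58
tool_pos: [0.5801, 0.2242, 0.0715]
tool_rot: [-3.141, 0.001, -3.105]
contact_force: [-2.5, -3.7, 5.1]
opening: 0.0174
```

{"api": "apply_moves", "payload": {"plan": [{"tx":0,"ty":-0.001,"tz":0,"yaw":0,"grip":0.2},{"tx":0,"ty":-0.001,"tz":0,"yaw":0,"grip":0.2},{"tx":0,"ty":-0.001,"tz":0,"yaw":0,"grip":0.2},{"tx":0,"ty":-0.001,"tz":0,"yaw":0,"grip":0.2},{"tx":0,"ty":-0.001,"tz":0,"yaw":0,"grip":0.2},{"tx":0,"ty":-0.001,"tz":-0.03,"yaw":0,"grip":0.2},{"tx":0,"ty":-0.001,"tz":-0.08,"yaw":0,"grip":0.2},{"tx":0,"ty":-0.001,"tz":-0.12,"yaw":0,"grip":0.2}]}}

```text
time: 11.58
tool_pos: [0.58, 0.2236, 0.1926]
tool_rot: [3.141, 0.001, -3.105]
contact_force: [0.6, 1.5, -0.6]
opening: 0.0551
```

```bash
python3 st.py a4
```

```text
hood-frame TCP mm [160.   -1.1 192.6] rot [ 3.1412e+00  1.2000e-03 -3.1054e+00] F [ 0.6  1.5 -0.6] op 0.05507451844821584 t 11.575
```

View pics/a4.png

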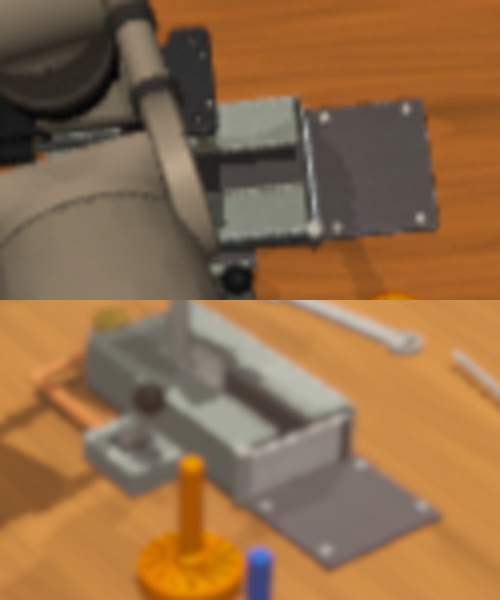

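{"api": "apply_moves", "payload": {"plan": [{"tx":0.02,"ty":-0.03,"tz":-0.02,"yaw":0,"grip":-1},{"tx":0.05,"ty":-0.07,"tz":-0.02,"yaw":0,"grip":-1},{"tx":0.08,"ty":-0.12,"tz":-0.02,"yaw":0,"grip":-1},{"tx":0.096,"ty":-0.145,"tz":-0.01,"yaw":0,"grip":-1},{"tx":0.096,"ty":-0.145,"tz":0,"yaw":0,"grip":-1},{"tx":0.096,"ty":-0.145,"tz":0,"yaw":0,"grip":-1},{"tx":0.096,"ty":-0.145,"tz":0,"yaw":0,"grip":-1},{"tx":0.096,"ty":-0.145,"tz":0,"yaw":0,"grip":-1}]}}

```text
time: 12.68
tool_pos: [0.4895, 0.0759, 0.1908]
tool_rot: [3.141, 0.0, -3.104]
contact_force: [-0.4, -0.7, -0.4]
opening: 0.0001
```

```bash
python3 - <<'E'
from st import *
import pickle
s=robot.observe();print(hf(s["tool_pos"]),s["opening"])
c=cal("wrist");im,d=robot.read_camera("wrist");save("pics/w3.png",im)
pickle.dump((c,im,d),open("pics/w3.pkl","wb"))
P=np.array([np.r_[hf(at_depth(c,(r,k),d[r,k])),r,k] for r in range(0,384) for k in range(0,512) if d[r,k]>0])
def rep(n,q): print(n,len(q),q.mean(0).round(1),np.percentile(q,[1,99],axis=0).round(1).tolist()) if len(q) else print(n,0)
m=(abs(P[:,1]-95)<25)&(P[:,2]>66)&(P[:,2]<95)&(P[:,0]>40)&(P[:,0]<130);rep('ball',P[m])
m=(abs(P[:,1]+0)<30)&(P[:,2]>60)&(P[:,2]<125)&(P[:,0]>130)&(P[:,0]<190);rep('shaft',P[m])
m=(abs(P[:,1]-70)<70)&(P[:,2]>60)&(P[:,2]<112)&(P[:,0]>-150)&(P[:,0]<-30);rep('orange shaft',P[m])
for r in robot.tip_of("gate_edge","wrist")[:2]+robot.tip_of("air_lever_tip","wrist")[:2]: print(r["pixel"],r["confidence"])
E
```

```text
[ 15.7876437   94.9392465  190.75833639] 0.00014404172485647565
ball 736 [ 65.5  97.3  85.8 182.4 309.5] [[54.5, 84.6, 76.7, 168.0, 295.0], [78.1, 107.6, 91.1, 197.0, 324.0]]
shaft 284 [158.7  -1.4 103.5 297.6 413.5] [[151.5, -9.0, 60.5, 264.0, 390.8], [167.2, 6.9, 112.6, 310.0, 427.0]]
orange shaft 39 [-53.2 139.  102.6 134.8 156. ] [[-59.4, 137.4, 82.8, 130.4, 147.4], [-47.7, 140.0, 106.8, 137.0, 169.2]]
[183.3, 306.2] 0.59
```

View pics/w3.png

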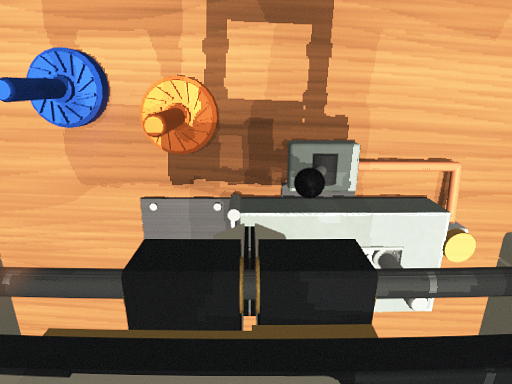

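```bash
python3 - <<'E'
from st import *
c=cal("side")
for t in("side0","side_a4"):
    d=np.load(f"pics/{t}.npz")["d"]
    P=np.array([hf(at_depth(c,(r,k),d[r,k])) for r in range(150,260) for k in range(200,330) if d[r,k]>0])
    for y0 in(-40,-20,0,20,40):
        q=P[(abs(P[:,1]-y0)<8)&(P[:,2]>15)&(P[:,2]<40)&(P[:,0]>-20)&(P[:,0]<120)];print(t,y0,len(q),np.median(q[:,0]).round(1) if len(q) else'')
E
```

```text
side0 -40 26 -3.8
side0 -20 29 -2.2
side0 0 28 -2.6
side0 20 31 -2.7
side0 40 34 -2.1
side_a4 -40 27 -3.8
side_a4 -20 29 -2.5
side_a4 0 31 -2.7
side_a4 20 31 -2.8
side_a4 40 31 -1.5
```

{"api": "apply_moves", "payload": {"plan": [{"tx":0.001,"ty":-0.003,"tz":0.05,"yaw":0,"grip":-1},{"tx":0.001,"ty":-0.003,"tz":0.1,"yaw":0,"grip":-1},{"tx":0.001,"ty":-0.003,"tz":0.125,"yaw":0,"grip":-1},{"tx":0.001,"ty":-0.003,"tz":0.13,"yaw":0,"grip":-1},{"tx":0.001,"ty":-0.003,"tz":0.13,"yaw":0,"grip":-1}]}}

```text
time: 13.45
tool_pos: [0.4888, 0.0722, 0.0613]
tool_rot: [3.142, 0.001, -3.105]
contact_force: [0.2, 0.5, 0.3]
opening: 0.0007
```

Gate face is where it was at the start (shut). Now push the lever: TCP at hood x ≈ 12 to about 90.

{"api": "apply_moves", "payload": {"plan": [{"tx":0,"ty":0.01,"tz":0,"yaw":0,"grip":-1},{"tx":0,"ty":0.02,"tz":0,"yaw":0,"grip":-1},{"tx":0,"ty":0.03,"tz":0,"yaw":0,"grip":-1},{"tx":0,"ty":0.04,"tz":0,"yaw":0,"grip":-1},{"tx":0,"ty":0.05,"tz":0,"yaw":0,"grip":-1},{"tx":0,"ty":0.06,"tz":0,"yaw":0,"grip":-1},{"tx":0,"ty":0.066,"tz":0,"yaw":0,"grip":-1},{"tx":0,"ty":0.07,"tz":0,"yaw":0,"grip":-1}]}}

```text
time: 14.45
tool_pos: [0.4854, 0.1425, 0.0604]
tool_rot: [3.142, -0.001, -3.105]
contact_force: [1.0, -1.6, -0.5]
opening: 0.0005
```

{"api": "apply_moves", "payload": {"plan": [{"tx":0,"ty":0.002,"tz":0,"yaw":0,"grip":-1},{"tx":0,"ty":0.004,"tz":0,"yaw":0,"grip":-1}]}}

```text
time: 14.7
tool_pos: [0.4854, 0.146, 0.0606]
tool_rot: [-3.142, -0.0, -3.106]
contact_force: [-0.1, -1.4, -1.0]
opening: 0.0005
```

{"api": "apply_moves", "payload": {"plan": [{"tx":0,"ty":0.002,"tz":0,"yaw":0,"grip":-1},{"tx":0,"ty":0.004,"tz":0,"yaw":0,"grip":-1},{"tx":0,"ty":0.005,"tz":0,"yaw":0,"grip":-1}]}}

```text
time: 15.08
tool_pos: [0.4854, 0.1501, 0.0607]
tool_rot: [-3.14, -0.0, -3.105]
contact_force: [-0.1, -10.2, 0.8]
opening: 0.0007
```

{"api": "apply_moves", "payload": {"plan": [{"tx":0,"ty":-0.015,"tz":0,"yaw":0,"grip":-1},{"tx":0,"ty":-0.05,"tz":0,"yaw":0,"grip":-1},{"tx":0,"ty":-0.08,"tz":-0.03,"yaw":0,"grip":-1},{"tx":0,"ty":-0.1,"tz":-0.08,"yaw":0,"grip":-1},{"tx":0,"ty":-0.13,"tz":-0.13,"yaw":0,"grip":-1},{"tx":0,"ty":-0.16,"tz":-0.15,"yaw":0,"grip":-1},{"tx":0,"ty":-0.2,"tz":-0.15,"yaw":0,"grip":-1},{"tx":0,"ty":-0.2,"tz":-0.15,"yaw":0,"grip":-1}]}}

```text
time: 16.08
tool_pos: [0.4926, -0.0512, 0.211]
tool_rot: [-3.141, 0.001, -3.109]
contact_force: [-0.6, -0.3, -0.9]
opening: 0.0003
```

```bash
python3 - <<'E'
from st import *
show("a5")
c=cal("wrist");im,d=robot.read_camera("wrist");save("pics/w4.png",im)
for n,t in(("side",None),("wrist",d)):
    c=cal(n);d=t if t is not None else np.load("pics/side_a5.npz")["d"]
    P=np.array([hf(at_depth(c,(r,k),d[r,k])) for r in range(0,384) for k in range(0,512) if d[r,k]>0])
    for nm,m in(("ball",(abs(P[:,1]-95)<25)&(P[:,2]>66)&(P[:,2]<95)&(P[:,0]>40)&(P[:,0]<150)),("shaft",(abs(P[:,1])<30)&(P[:,2]>60)&(P[:,2]<125)&(P[:,0]>120)&(P[:,0]<190)),("gate-40",(abs(P[:,1]+40)<8)&(P[:,2]>15)&(P[:,2]<40)&(P[:,0]>-20)&(P[:,0]<110))):
        q=P[m];print(n,nm,len(q),q.mean(0).round(1) if len(q) else'',np.percentile(q,[2,98],axis=0).round(1).tolist() if len(q) else '')
E
```

```text
hood-frame TCP mm [-111.3   96.7  211. ] rot [-3.1414e+00  1.2000e-03 -3.1091e+00] F [-0.6 -0.3 -0.9] op 0.0003373288243563313 t 16.075
side ball 64 [113.5 100.5  78.5] [[105.2, 89.7, 67.1], [126.4, 109.8, 86.3]]
side shaft 97 [156.4   3.1  87.3] [[148.8, -5.2, 61.5], [167.7, 9.8, 110.2]]
side gate-40 25 [ -2.7 -39.1  26.9] [[-5.9, -46.7, 17.1], [0.6, -32.8, 37.8]]
wrist ball 698 [114.9  96.9  81.7] [[107.4, 84.9, 69.3], [126.1, 107.3, 88.1]]
wrist shaft 46 [153.2  -0.2  62.5] [[151.2, -6.4, 60.3], [156.7, 5.0, 65.5]]
wrist gate-40 0
```

View pics/a5.png

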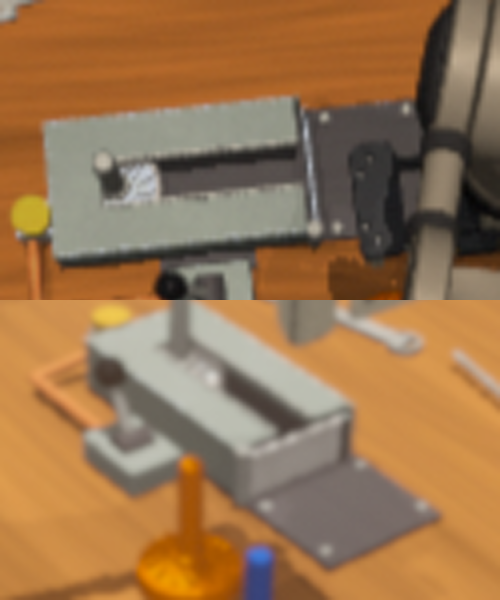

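View pics/w4.png

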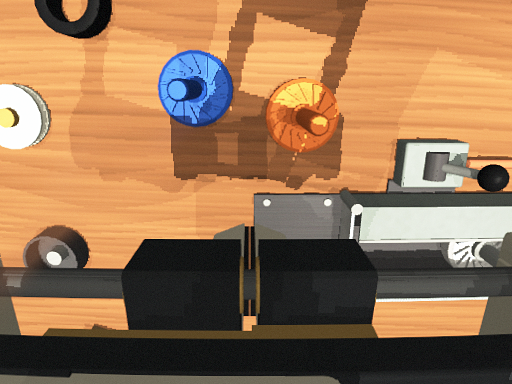

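```bash
python3 - <<'E'
from st import *
from scipy.optimize import least_squares
import pickle
c=cal("wrist");im,d=robot.read_camera("wrist")
c3,im3,d3=pickle.load(open("pics/w3.pkl","rb"))
for c,im,d,x0 in((c3,im3,d3,61),(c,im,d,119)):
    P=np.array([hf(at_depth(c,(r,k),d[r,k])) for r in range(120,230) for k in range(270,512) if d[r,k]>0 and im[r,k].max()<70])
    q=P[(abs(P[:,1]-95)<18)&(P[:,2]>72)&(P[:,2]<95)&(abs(P[:,0]-x0)<22)]
    s=least_squares(lambda p:np.linalg.norm(q-p,axis=1)-13,[x0,95,75],loss="soft_l1");print(len(q),s.x.round(1),np.abs(s.fun).mean())
E
```

```text
727 [67.  94.9 77.3] 0.37210367056575233
653 [119.7  94.8  75.1] 0.480642259219389
```

```bash
python3 -c "
from cell import robot
print(robot.hand_in())"
```

```text
the job is handed in; nothing more can be done
None
```

The job is done and handed in at about 16 s of the 58 s limit. The silver flywheel stands upright at the far end of the roof slot, the gate is shut behind it, and the air lever is pushed fully over to "on".

- **Flywheel:** I took it by the shaft about 85 mm above its underside, pushed it in through the gate and stood it on the base plate. The force reading showed it meeting the slot's end. After release, the wrist camera put the shaft at x ≈ 159, y ≈ -1 mm in the hood's frame, against the specified 160, 0. The side camera read about 156, 3 mm, but it sees only one side of the shaft.
- **Gate:** Its face was back at its starting position before I touched the lever, and it was still there in the last look.
- **Lever:** I pushed it with closed fingers until the force rose from about 1.5 N to 10 N at the stop. The ball then measured x = 119.7, z = 75.1 mm, against 119, 75 for fully on. It measured x ≈ 67 mm beforehand instead of 61, so the lever may have stood slightly off its "off" end.
- **Bystanders:** I did not touch any of them, and the coloured look-alikes were left where they stood. I only checked the ones that showed in the last pictures. The arm was raised clear of everything when I handed in.

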